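Lock the welding jig's pin

ROBOT

A 6-joint arm with a two-finger parallel gripper is mounted at the origin on a cart in front of the work surface, level with it; the furniture and walls round the work are solid. World frame = base frame: x ahead of the robot, y to its left, z up, the work surface at z = 0. Lengths are in m, angles in rad, forces in N, time in s.
With the tool pointing down it reaches from about 0.275 to 0.725 m from the base axis. Payload 15.9 kg.
Tool frame: the origin (TCP) lies at the very end of the fingers, on their centre line; the grasp point (between the pads) lies 19 mm behind it; z points along the fingers, y is the direction in which the jaws open and shut (so a half turn about z gives the same grasp; the last joint's range is limited). The gripper opens to 85 mm and grips with 20 to 120 N. Pads are 22 mm wide; open, the fingers measure 114 mm over their backs; the gripper's body (76 mm by 85 mm) begins 54 mm behind the grasp point. The pads swing forward as they close: fully open they stand 13 mm farther back than shut.
Start: joints at [-1.262, 0.213, -0.034, 1.323, 0, 1.571], TCP at [0.152, -0.476, 0.231] pointing down, gripper open.
Joint ranges: [-2.98, 2.98], [-0.74, 1.72], [-1.14, 1.35], [-2.1, 2.04], [-1.57, 1.44], [-3.14, 3.14]. Speed limits (rad/s): [1.89, 1.89, 2.39, 2.57, 3.14, 3.14].

INTERFACE

Orientations are given as a rotation vector (axis times angle).
In Python, from plant import * gives the robot as it stands.
- The arm moves only by the tool drive_tool, never from a script. Its argument "deltas" is one flat list of numbers, 5 for each row, row after row: the gripper command: -1 is shut, 1 is fully open, values between are in proportion, then the shift along the tool's x, y, z in mm, then the turn about the tool's z in degrees. In form: [fingers, tx, ty, tz, yaw, fingers, tx, ty, tz, yaw, ...]. A call has 1 to 10 rows; each row is the pose to reach, as a shift and turn from the pose measured when the call began, along the tool's axes at that moment; what a row does not reach only later rows make up. A row lasts 1/10 s, in which the tool goes at most 50 mm and 8.59 degrees, less where a joint would pass 70% of its speed; a pose out of reach is approached as far as the arm can. A call with a gripper value outside its range is refused whole. The fingers move at their own pace and stop on an object; the grip force is fixed at half the most. Time passes only in rows, so rows that repeat a pose let the fingers close. It gives the time, the measured TCP pose, the force and the opening at its end, in the units of the state.
- state(): the state, without advancing time (a new reading comes with each control period).
- camera(name): name is "scene" or "top" or "wrist"; returns a dict with "img" (400x640x3 uint8, blue, green, red), "fovy" (degrees; the focal length in pixels is half the picture's height over the tangent of half this angle, whatever the lens; pixels are square), "cx", "cy" (the principal point, pixels), "D" ([k1, k2, p1, p2, k3] as OpenCV has them; the pictures are not rectified), "pose" (4x4, takes a point from camera to world coordinates). Camera axes: x right, y up, looking along -z (the intrinsics and any distortion apply to the point x, -y, -z); pixel columns grow to the right and rows downward; lengths in m; the calibration is good to about 2 mm. A picture is of the moment at which its call begins. There is no depth.
- close_job(): hands the job in, once; it reports no verdict.
Trained networks look in the newest picture that a camera, given by its name, has taken for a name from the list of things; names that differ only in an ending like _2 or _b are one class to them, and where a whole thing is asked for, a point or a joint stands for the part that bears it (a point fixed in the world has none). Each returns a list of dicts, best first, with "confidence" (0 to 1); they miss things now and then, are a little off and sometimes report something else, mostly with a low value. They report only what shows in the picture. A call takes as long as a camera call.
- cut_out(camera, label): "pixels" (400x640 bool, what is visible of it) and "extent" ([left, top, right, bottom] in pixels, round what is visible of it).
The state is a dict: "t": time; "q": joint angles; "qvel": joint speeds; "joint_efforts": joint torques, N m; "tcp_pos": TCP position; "ee_rot": TCP orientation; "force": force on the tool from outside, world axes, zero at the start; "moment": the same for the moment, N m; "gripper_width": opening from 0.0 (shut) to 1.0 (fully open).
Only numpy, scipy, OpenCV 4.12 (cv2) and the standard library are available. Lean on these libraries where they do the work, as an engineer would, in place of code of your own. Each camera call takes 0.05 s, during which the arm holds its last target.

TASK

The steel bar lies loose in the welding jig: lock it in. With the fingertips push the upright pin along its L-shaped slot, forward as far as the corner so that the sliding jaw drives the bar up against the fence, then sideways fully home to the end of the short cross leg, and leave it there, hand clear. Only push the pin from outside: do not take it between the fingers, do not touch the bar, lift nothing, and leave the things lying round the jig where they are.

Things in the scene. Friction and masses are not known exactly. Their poses are not given: they have to be found in the camera images.
- jig: Welding jig fixed to the table: flat plate 214 x 150 mm, top 17 mm above the table. Origin on the table; the plate spans x -112 to +102, y -75 to +75 mm in its frame. Its x axis points from the pin's end to the fence (away from the robot, turned up to 0.45 rad either way), y to the left. An L slot 21 mm wide: long leg along x at y = -25 mm, then a cross leg along +y at x = -20 mm.
- pin: Upright steel pin, 18 mm diameter, top 60 mm above the table (43 above the plate), in the slot's long leg at first. A 52 mm flange under the plate holds it: it leans up to 0.04 rad, cannot come out. Origin on its axis, 4 mm above the table. Play 1.5 mm each side, no spring, greased, stays where left; pushing takes 2 to 10 N, best 25 to 40 mm above the table.
- pin_mid (a point): Point on the pin's axis 40 mm above the table.
- slot_start (a point): Near end of the long leg, on its centre line, on the plate's top, 55 mm from the corner in jig -x; the pin starts 1 to 17 mm from here towards the corner.
- fence (a point): Middle of the fence's top edge, on the face towards the jaw, 33 mm above the table. The fence is an upright strip on the plate, 120 mm long along jig y, 12 mm thick.
- bridge (a point): Middle of the top of the small steel bridge over the jaw's stem, 28 mm above the table; 10 mm along jig x, 44 mm along y. Fingertips kept 30 mm or more above the table pass over bridge and jaw.
- corner (a point): Corner of the L slot: where the centre lines of its legs meet, on the plate's top (17 mm above the table). The slot's forward wall stops the pin's centre 1.5 mm beyond it in jig +x.
- lock_end (a point): Where the pin's centre belongs at the end of the cross leg, on the plate's top, 50 mm from the corner in jig +y; the end wall stops the pin's centre 1.5 mm beyond it.
- jaw (a joint): Travel of the sliding jaw along jig +x, m, range 0 to 0.038, starts 0 to 0.008; reads 0.0355 with the pin at the corner's forward wall. Flat steel I-shape on the plate: the pin pushes its rear crossbar (74 mm wide, top 24 mm above the table, rear face at jig x = -45 mm + travel); a stem leads to the nose (90 mm wide, top 27 mm above the table). Light friction, no spring.
- jaw_nose (a point): Middle of the jaw's front face, 5 mm above the plate.
- bar: Bright steel bar, 12 mm thick, 260 mm long, 0.25 kg, lying loose across the jig (along jig y) between jaw nose and fence; it slides and does not roll. Origin at its middle on the underside (17 mm above the table), y along its length. With the jaw closed its centre is at jig x = 71.5 to 73 mm, 1.5 mm of play at the fence.
- marker: Marker pen, 138 mm long, lying left of the jig: a bystander.
- bolt: Steel hexagon bolt, 47 mm long, lying right of the jig: a bystander.
- tin: Round tin, 68 mm wide, 44 mm high, between the robot and the jig, to the right: a bystander.
- spanner: Open-ended spanner, 207 mm long, 6 mm thick, between the robot and the jig, to the left: a bystander.
- magnet: Flat triangular weld magnet, 97 mm, 13 mm thick, right of the jig: a bystander.
- discs: Stack of cutting discs, 118 mm wide, 6 mm high, behind the jig to the left: a bystander.

How it is judged:
On the way:
1. the pin has been pushed forward to the corner, driving the jaw up, before it is pushed across (x of pin in the frame of jig above -0.0225 m and y of pin in the frame of jig below -0.01 m and value of joint jaw above 0.031 m), for 0.05 s.
At the end, for the whole second after the job is handed in: The pin stands at the end of the cross leg (within 4 mm of lock_end along the leg), the jaw's travel is at least 31 mm, the bar lies flat on the plate between jaw and fence, within about 7 mm of touching the fence and square to the jig within 0.08 rad, and pin and bar are at rest (y of pin in the frame of jig above 0.021 m and x of pin in the frame of jig above -0.024 m and value of joint jaw above 0.031 m and x of bar in the frame of jig between 0.066 and 0.076 m and height (world z) of bar between 0.012 and 0.023 m and angle between the y axis of bar and the y axis of jig, either way round below 0.08 rad and linear speed of each of pin, bar below 0.01 m/s).
It fails at once if the pin is taken between the fingers (horizontal distance between the grasp point and pin_mid below 0.009 m and height (world z) of the grasp point below 0.07 m).
It fails at once if the pin is lifted (height (world z) of pin above 0.012 m).
It fails at once if the bar is lifted (height (world z) of bar above 0.03 m).
It fails at once if the robot touches the bar (contact force between any of the fingers, the arm and bar above 1 N).
It fails at once if one of the things lying round the jig is moved more than 20 mm (distance of any of marker, bolt, tin, spanner, magnet, discs from where it was at the start of the episode above 0.02 m).
It also fails if it takes over 40 s, if anything falls off the work surface, if the arm or the gripper's body presses on something with over 40 N, if the wrist force passes 120 N, or if a joint passes its speed limit or range.

## Working session

There is one attempt and no reset: what is moved stays moved. The work goes in short steps, Python scripts to look and compute and a tool call to move; the robot and the scene stay as the last step left them, time stands still between calls to the robot, and variables do not carry over. Pictures are saved under pics/ and viewed, and the job is handed in when it is done.

Besides the shell and the picture viewer there is one more tool, called as name(argument=value, ...) on one line, values as JSON. drive_tool: Moves the arm, as the interface text tells. Its arguments: {"type":"object","properties":{"deltas":{"type":"array","items":{"type":"number"}}},"required":["deltas"]}

```bash
mkdir -p pics; ls; cat > h.py <<'E'
from plant import *
import numpy as np, cv2
def K(c):
    f=200/np.tan(np.radians(c["fovy"])/2)
    return np.array([[f,0,c["cx"]],[0,f,c["cy"]],[0,0,1.]])
def ray(c,uv,z):
    p=cv2.undistortPoints(np.array(uv,float).reshape(-1,1,2),K(c),np.array(c["D"],float)).reshape(-1,2)
    d=np.c_[p[:,0],-p[:,1],-np.ones(len(p))]@c["pose"][:3,:3].T
    o=c["pose"][:3,3]
    return o+d*((z-o[2])/d[:,2])[:,None]
def proj(c,P):
    P=np.array(P,float).reshape(-1,3); T=c["pose"]
    q=(P-T[:3,3])@T[:3,:3]; q=q*[1,-1,-1]
    return cv2.projectPoints(q,np.zeros(3),np.zeros(3),K(c),np.array(c["D"],float))[0].reshape(-1,2)
E
python3 - <<'E'
from h import *
for n in ["scene","top"]:
    c=camera(n); cv2.imwrite(f"pics/{n}0.png",c["img"]); print(n,c["fovy"],c["pose"].round(3).tolist(),c["D"])
    for l in ["jig","pin","bar","fence","bridge","jaw","jaw_nose"]:
        for d in cut_out(n,l)[:2]: print(l,round(d["confidence"],2),d["extent"],d["pixels"].sum())
print(state())
E
```

```text
pics
scene 42.8426039546509 [[-0.491, 0.365, -0.791, -0.735], [-0.871, -0.2, 0.449, 0.715], [0.006, 0.909, 0.416, 0.731], [0.0, 0.0, 0.0, 1.0]] [-0.08001459  0.          0.          0.          0.        ]
jig 0.93 [272.1, 187.5, 351.1, 227.7] 1682
pin 0.62 [326.1, 195.4, 336.9, 210.5] 95
bar 0.76 [262.1, 187.4, 323.4, 206.5] 217
bar 0.58 [272.2, 187.5, 353.4, 227.0] 1675
fence 0.66 [275.6, 187.8, 348.2, 227.6] 1436
bridge 0.86 [277.4, 185.8, 348.5, 228.1] 1426
jaw 0.56 [293.2, 196.5, 326.0, 212.1] 173
jaw 0.18 [175.2, 206.8, 205.3, 220.7] 232
jaw_nose 0.49 [294.1, 196.3, 329.1, 213.6] 163
top 45.5615577997493 [[-0.009, 0.998, -0.059, 0.444], [-1.0, -0.009, -0.002, -0.003], [-0.002, 0.059, 0.998, 1.409], [0.0, 0.0, 0.0, 1.0]] [-0.02416664  0.          0.          0.          0.        ]
jig 0.43 [433.2, 168.4, 467.5, 205.1] 847
pin 0.42 [317.1, 201.6, 328.6, 214.1] 71
bar 0.7 [259.1, 154.4, 343.5, 179.3] 382
fence 0.65 [280.0, 147.6, 343.5, 225.9] 3369
bridge 0.67 [281.4, 148.4, 344.6, 227.8] 3366
jaw 0.52 [297.1, 175.0, 327.4, 201.2] 285
jaw_nose 0.56 [293.9, 176.0, 326.4, 203.6] 277
{'t': 0.8, 'q': array([-1.26201500e+00,  2.12879789e-01, -3.43790021e-02,  1.32350024e+00,
        1.47118994e-05,  1.57080646e+00]), 'qvel': array([-0.00047063, -0.00036724,  0.00130329, -0.0004207 , -0.00062944,
        0.00125062]), 'joint_efforts': array([-1.62016579e-03, -6.85906434e+01,  4.87314320e+01,  9.04380122e-04,
       -1.23164673e-04,  1.49457475e-05]), 'tcp_pos': array([ 0.15195206, -0.47634689,  0.23132429]), 'ee_rot': array([3.10419299e+00, 4.83086920e-01, 3.18434260e-05]), 'force': array([-0.21233252, -0.26383542,  0.516423  ]), 'moment': array([-0.00811752, -0.0384149 , -0.01677415]), 'gripper_width': 1.0000010132619634}
```

```bash
python3 - <<'E'
import cv2
a=cv2.imread("pics/top0.png"); cv2.imwrite("pics/top0z.png",cv2.resize(a[130:260,220:400],None,fx=4.4,fy=4.4,interpolation=cv2.INTER_CUBIC))
a=cv2.imread("pics/scene0.png"); cv2.imwrite("pics/scene0z.png",cv2.resize(a[170:240,250:370],None,fx=6,fy=6,interpolation=cv2.INTER_CUBIC))
E
```

```text
(no output)
```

View pics/top0.png

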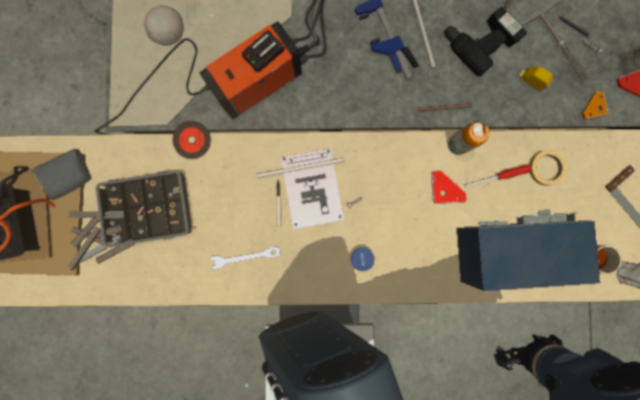

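```bash
sleep 0
```

```text
(no output)
```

View pics/top0z.png

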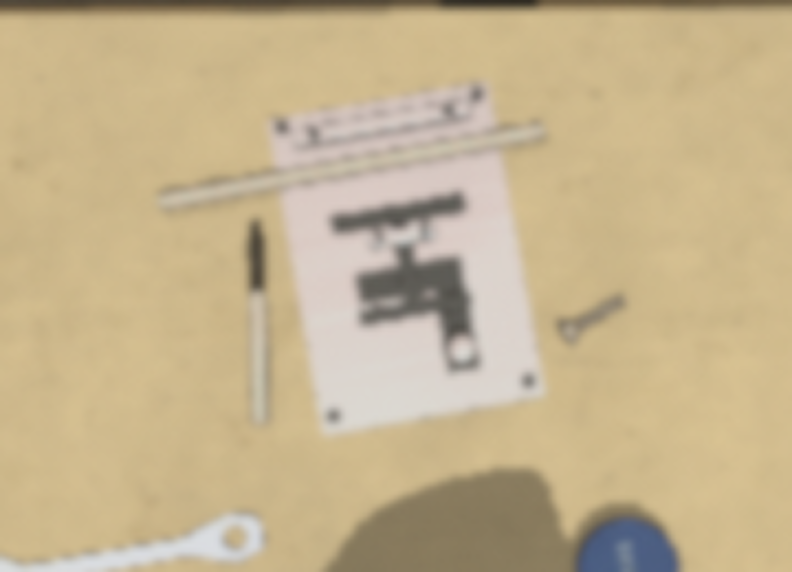

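View pics/scene0z.png

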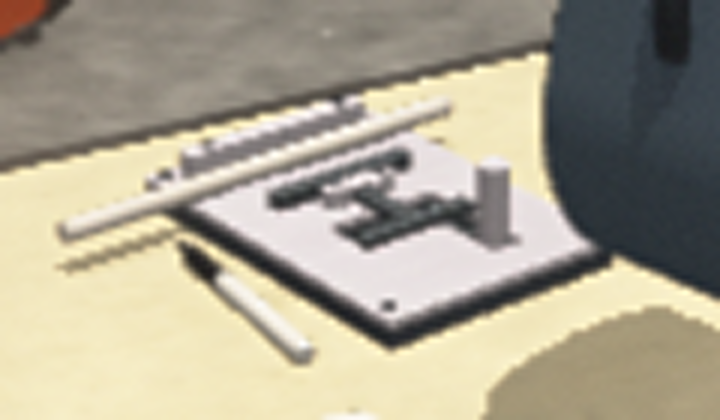

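```bash
python3 - <<'E'
from h import *
c=camera("top")
def z2(p): return (np.array(p)+.5)/4.4-.5+[220,130]
W=ray(c,z2([[272,117],[488,85],[545,395],[322,433]]),0.017)[:,:2]
J=np.array([[.102,.075],[.102,-.075],[-.112,-.075],[-.112,.075]])
def fit(J,W):
    a=J-J.mean(0);b=W-W.mean(0);th=np.arctan2((a[:,0]*b[:,1]-a[:,1]*b[:,0]).sum(),(a*b).sum())
    R=np.array([[np.cos(th),-np.sin(th)],[np.sin(th),np.cos(th)]]);return th,R,W.mean(0)-R@J.mean(0)
th,R,t=fit(J,W);print("hand",th,t,(W-(J@R.T+t)).round(4).tolist())
np.save("jig.npy",[th,*t])
m=cut_out("top","fence")[0]["pixels"].astype(np.uint8)
k=max(cv2.findContours(m,0,1)[0],key=len).reshape(-1,2)
w=ray(c,k,.017)[:,:2].astype(np.float32);r=cv2.minAreaRect(w);print("mask",r)
for p,z in(([462,348],.060),):
    P=ray(c,z2(p),z)[0];print("pin top",P,"jig",(P[:2]-t)@R)
for n,p,z in(("barL",[162,200],.023),("barR",[544,132],.023)):
    P=ray(c,z2(p),z)[0];print(n,P,"jig",(P[:2]-t)@R)
s=camera("scene")
d=cut_out("scene","pin")[0];ys,xs=np.nonzero(d["pixels"])
# hand: pin top centre in scene zoom (493,165)
uv=(np.array([493,165])+.5)/6-.5+[250,170]
P=ray(s,uv,.06)[0];print("scene pin top",P,(P[:2]-t)@R)
for n,j,z in(("corner",(-.02,-.025),.017),("lock",(-.02,.025),.017),("start",(-.075,-.025),.017)):
    print(n,(R@j+t).round(4))
# overlay
im=c["img"].copy();big=cv2.resize(im[130:260,220:400],None,fx=4.4,fy=4.4,interpolation=cv2.INTER_CUBIC)
def dr(img,cc,P,o,f,col):
    q=(proj(cc,P)-o+.5)*f-.5;cv2.polylines(img,[np.round(q).astype(int)],False,col,1)
def jp(l,z): return np.c_[np.array(l)@R.T+t,np.full(len(l),z)]
for img,cc,o,f in((big,c,[220,130],4.4),):
    dr(img,cc,jp(J.tolist()+[J[0].tolist()],.017),np.array(o),f,(0,0,255));dr(img,cc,jp([[-.075,-.025],[-.02,-.025],[-.02,.025]],.017),np.array(o),f,(0,255,0))
cv2.imwrite("pics/ov.png",big)
b2=cv2.resize(s["img"][170:240,250:370],None,fx=6,fy=6,interpolation=cv2.INTER_CUBIC)
dr(b2,s,jp(J.tolist()+[J[0].tolist()],.017),np.array([250,170]),6,(0,0,255));dr(b2,s,jp([[-.075,-.025],[-.02,-.025],[-.02,.025]],.017),np.array([250,170]),6,(0,255,0))
cv2.imwrite("pics/ov2.png",b2)
E
```

```text
hand 0.15655988576717603 [0.55369529 0.01426386] [[0.0006, -0.0015], [-0.0026, 0.002], [0.0012, -0.0002], [0.0008, -0.0003]]
mask ((0.5263533592224121, 0.010303668677806854), (0.16828805208206177, 0.1521601676940918), 9.388731956481934)
pin top [ 0.48630643 -0.02213912  0.06      ] jig [-0.07224066 -0.0254504 ]
barL [0.58768642 0.1757106  0.023     ] jig [0.05874835 0.15417224]
barR [ 0.63071842 -0.07870076  0.023     ] jig [ 0.06158595 -0.10383714]
scene pin top [ 0.48729531 -0.01806459  0.06      ] [-0.07062856 -0.0215799 ]
corner [ 0.5378 -0.0135]
lock [0.53   0.0358]
start [ 0.4835 -0.0221]
```

View pics/ov.png

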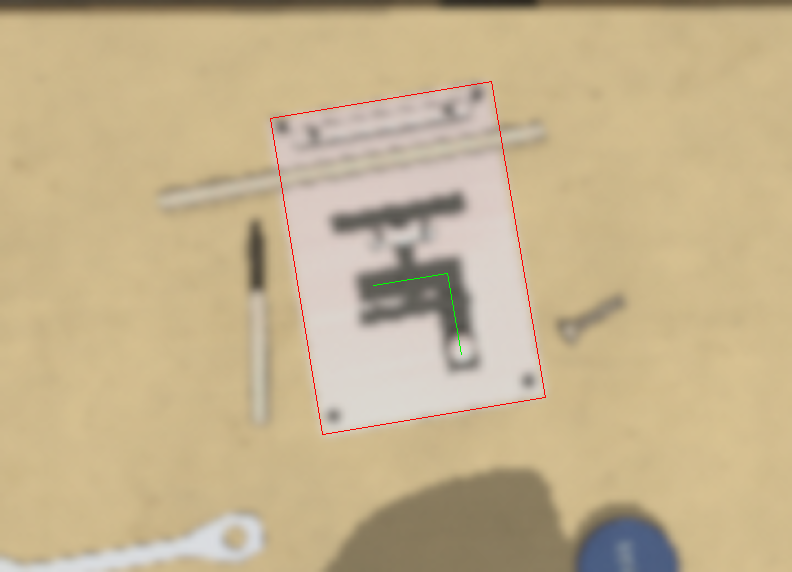

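View pics/ov2.png

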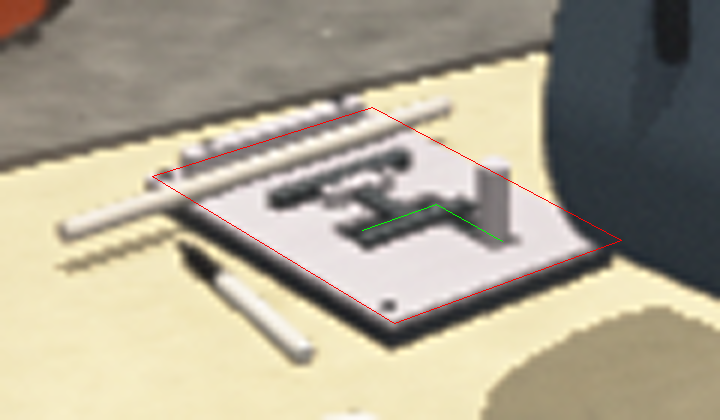

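```bash
cat >> h.py <<'E'
from scipy.spatial.transform import Rotation as Ro
def jig():
    th,x,y=np.load("jig.npy");R=np.array([[np.cos(th),-np.sin(th)],[np.sin(th),np.cos(th)]]);return th,R,np.array([x,y])
def go(jx,jy,z,s=None):
    s=s or state();th,R,t=jig();A=Ro.from_rotvec(s["ee_rot"]).as_matrix()
    w=np.r_[R@[jx,jy]+t,z];d=A.T@(w-s["tcp_pos"])*1000
    yaw=np.degrees((np.arctan2(A[1,0],A[0,0])-th+np.pi)%(2*np.pi)-np.pi)
    print("world",w.round(4),"delta mm",d.round(1),"yaw",round(yaw,2))
def where():
    s=state();th,R,t=jig();p=(s["tcp_pos"][:2]-t)@R
    print("t",round(s["t"],2),"jig tcp",(p*1000).round(1),"z",round(s["tcp_pos"][2]*1000,1),"F",s["force"].round(1),"Fjig",(s["force"][:2]@R).round(1),"w",round(s["gripper_width"],2),"tilt",Ro.from_rotvec(s["ee_rot"]).as_matrix()[2,2].round(4))
E
python3 - <<'E'
from h import *
c=camera("top")
for z in(0,.1,.2): print(z,ray(c,[[460,290],[457,225],[362,258],[500,360]],z).round(3).tolist())
where();go(-.11,-.025,.15)
print(Ro.from_rotvec(state()["ee_rot"]).as_matrix().round(3))
E
```

```text
0 [[0.246, -0.418, 0.0], [0.436, -0.414, 0.0], [0.342, -0.132, 0.0], [0.041, -0.531, 0.0]]
0.1 [[0.26, -0.389, 0.1], [0.437, -0.385, 0.1], [0.349, -0.122, 0.1], [0.07, -0.493, 0.1]]
0.2 [[0.274, -0.359, 0.2], [0.437, -0.356, 0.2], [0.357, -0.113, 0.2], [0.098, -0.456, 0.2]]
t 1.05 jig tcp [-473.3 -422. ] z 231.3 F [ 0.4  0.4 -0.4] Fjig [0.5 0.4] w 1.0 tilt -1.0
world [ 0.4489 -0.0276  0.15  ] delta mm [ 419.3 -337.3   81.3] yaw 8.72
[[ 0.953  0.304 -0.   ]
 [ 0.304 -0.953 -0.   ]
 [-0.     0.    -1.   ]]
```

View pics/scene0.png

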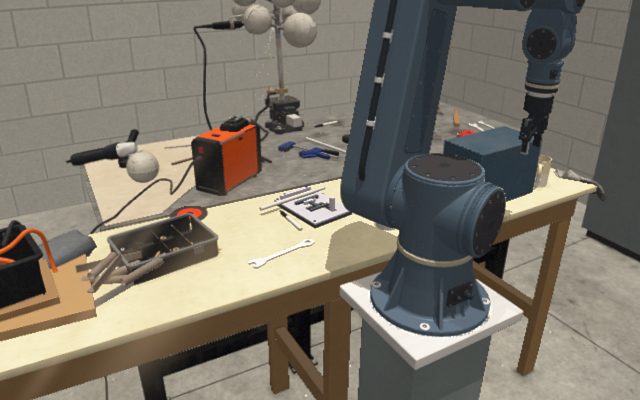

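drive_tool(deltas=[-1,0,0,-30,0,-1,25,-38,-50,0,-1,50,-77,-60,0,-1,75,-115,-60,0,-1,99,-153,-60,0,-1,139,-176,-60,2,-1,179,-199,-50,4,-1,219,-222,-40,6,-1,259,-245,-30,8,-1,299,-268,-20,8.7])

```text
t: 2.05
tcp_pos: [0.3563, -0.1284, 0.2512]
ee_rot: [3.132, 0.244, 0.001]
force: [1.1, -1.8, -0.3]
gripper_width: -0.003
```

```bash
python3 - <<'E'
from h import *
where();go(-.108,-.025,.13)
E
```

```text
t 2.05 jig tcp [-217.2 -110.1] z 251.2 F [ 1.1 -1.8 -0.3] Fjig [ 0.8 -1.9] w -0.0 tilt -1.0
world [ 0.4509 -0.0273  0.13  ] delta mm [109.  -85.3 121.2] yaw -0.05
```

drive_tool(deltas=[-1,28,-22,30,0,-1,56,-44,60,0,-1,84,-65,90,0,-1,109,-85,121,0,-1,109,-85,121,0,-1,109,-85,121,0])

```text
t: 2.65
tcp_pos: [0.4505, -0.0272, 0.1298]
ee_rot: [3.132, 0.246, -0.001]
force: [0.3, 0.5, 0.3]
gripper_width: 0.004
```

```bash
python3 - <<'E'
from h import *
where();go(-.108,-.025,.03)
for n in("wrist","scene"):
    c=camera(n);cv2.imwrite(f"pics/{n}1.png",c["img"])
    if n=="wrist":
        for l in("pin","jaw","bar"):
            for d in cut_out(n,l)[:2]: print(l,d["confidence"],d["extent"])
        th,R,t=jig()
        P=np.c_[np.array([[-.075,-.025],[-.02,-.025],[-.02,.025]])@R.T+t,np.full(3,.017)]
        im=c["img"].copy();cv2.polylines(im,[np.round(proj(c,P)).astype(int)],False,(0,255,0),1)
        Jc=np.array([[.102,.075],[.102,-.075],[-.112,-.075],[-.112,.075],[.102,.075]])
        cv2.polylines(im,[np.round(proj(c,np.c_[Jc@R.T+t,np.full(5,.017)])).astype(int)],False,(0,0,255),1)
        cv2.imwrite("pics/wrist1o.png",im)
E
```

```text
t 2.65 jig tcp [-108.4  -24.9] z 129.8 F [0.3 0.5 0.3] Fjig [0.4 0.5] w 0.0 tilt -1.0
world [ 0.4509 -0.0273  0.03  ] delta mm [ 0.4  0.1 99.8] yaw 0.03
pin 0.69 [299.4, 104.7, 329.9, 164.2]
jaw 0.87 [204.1, 0.0, 343.1, 104.2]
```

View pics/wrist1o.png

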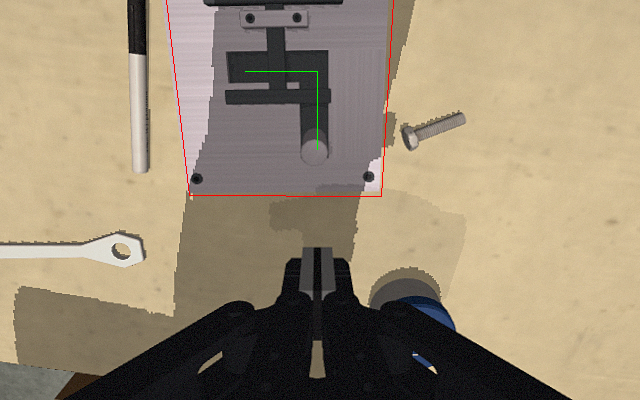

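View pics/scene1.png

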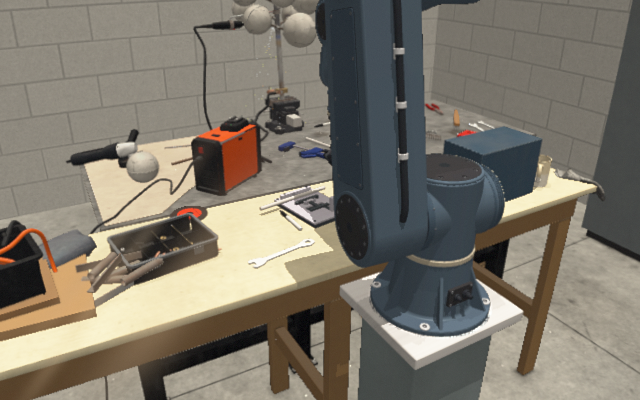

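drive_tool(deltas=[-1,0,0,35,0,-1,0,0,70,0,-1,0,0,90,0,-1,0,0,98,0,-1,0,0,98,0,-1,10,0,98,0,-1,20,0,98,0,-1,30,0,98,0,-1,40,0,98,0,-1,40,0,98,0])

```text
t: 3.9
tcp_pos: [0.4926, -0.0219, 0.0335]
ee_rot: [3.131, 0.243, 0.006]
force: [0.1, -0.5, 0.2]
gripper_width: 0.003
```

```bash
python3 - <<'E'
from h import *
where();go(-.04,-.025,.032)
c=camera("wrist");cv2.imwrite("pics/w2.png",c["img"])
E
```

```text
t 3.9 jig tcp [-65.9 -26.2] z 33.5 F [ 0.1 -0.5  0.2] Fjig [ 0.1 -0.5] w 0.0 tilt -1.0
world [ 0.5181 -0.0167  0.032 ] delta mm [25.9 -1.3  1.6] yaw -0.09
```

View pics/w2.png

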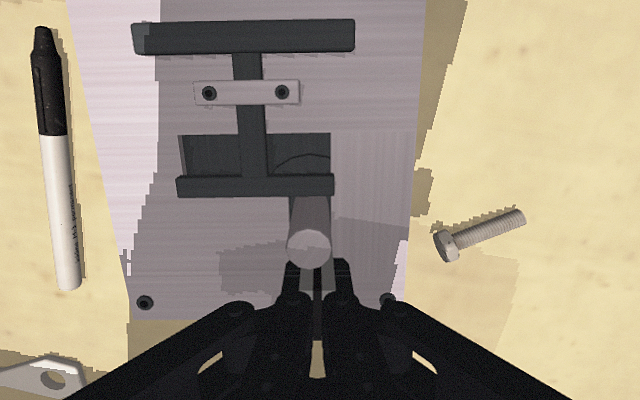

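drive_tool(deltas=[-1,2,-3,1.5,0,-1,8,-4,1.5,0,-1,14,-4,1.5,0,-1,20,-4,1.5,0,-1,24,-4,1.5,0,-1,24,-4,1.5,0])

```text
t: 4.55
tcp_pos: [0.5154, -0.0143, 0.0318]
ee_rot: [3.131, 0.243, 0.005]
force: [-1.8, -0.1, 0.2]
gripper_width: -0.003
```

```bash
python3 - <<'E'
from h import *
where();go(-.0385,-.023,.032)
c=camera("wrist");cv2.imwrite("pics/w3.png",c["img"])
E
```

```text
t 4.55 jig tcp [-42.3 -22.2] z 31.8 F [-1.8 -0.1  0.2] Fjig [-1.8  0.2] w -0.0 tilt -1.0
world [ 0.5193 -0.0145  0.032 ] delta mm [ 3.8  0.8 -0.1] yaw -0.09
```

View pics/w3.png

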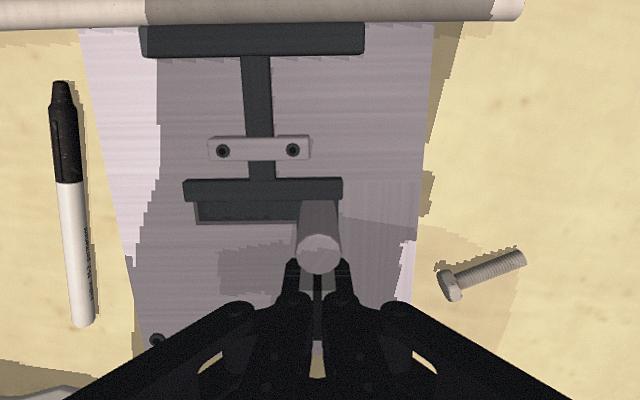

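Pin (318,252) is now close to the cross leg's forward wall, with the jaw nose at the bar. I'll push a few mm further until the force rises.

drive_tool(deltas=[-1,2,0,0,0,-1,4,0,0,0,-1,6,0,0,0,-1,6,0,0,0])

```text
t: 5.0
tcp_pos: [0.5213, -0.0134, 0.0319]
ee_rot: [3.131, 0.243, 0.005]
force: [-2.8, -1.1, -1.0]
gripper_width: 0.005
```

```bash
python3 - <<'E'
from h import *
where()
E
```

```text
t 5.0 jig tcp [-36.3 -22.2] z 31.9 F [-2.8 -1.1 -1. ] Fjig [-3.  -0.6] w 0.01 tilt -1.0
```

drive_tool(deltas=[-1,2,0,0,0,-1,4,0,0,0,-1,4,0,0,0])

```text
t: 5.3
tcp_pos: [0.5235, -0.0129, 0.0314]
ee_rot: [3.131, 0.243, -0.0]
force: [-14.0, -2.6, 5.6]
gripper_width: -0.001
```

```bash
python3 - <<'E'
from h import *
where()
c=camera("wrist");cv2.imwrite("pics/w4.png",c["img"])
E
```

```text
t 5.3 jig tcp [-34.  -22.2] z 31.4 F [-14.   -2.6   5.6] Fjig [-14.2  -0.4] w -0.0 tilt -1.0
```

View pics/w4.png

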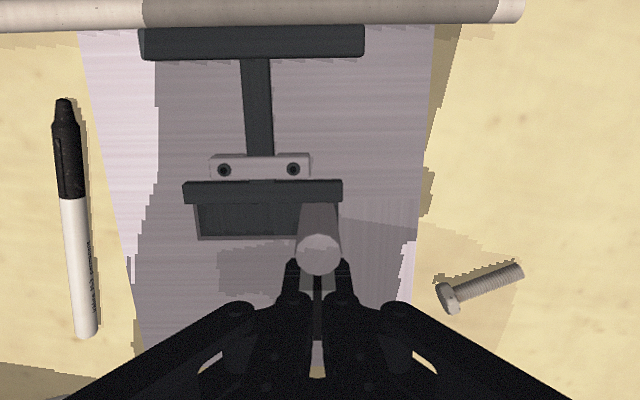

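drive_tool(deltas=[-1,-6,0,0,0,-1,-14,0,-1,0,-1,-14,18,-1,0,-1,-14,38,-1,0,-1,0,38,-1,0,-1,19,38,-1,0,-1,19,38,-1,0,-1,19,38,-1,0])

```text
t: 6.15
tcp_pos: [0.548, -0.0476, 0.0324]
ee_rot: [3.131, 0.243, 0.0]
force: [-0.7, 0.1, -0.7]
gripper_width: -0.0
```

```bash
python3 - <<'E'
from h import *
where()
c=camera("wrist");cv2.imwrite("pics/w5.png",c["img"])
E
```

```text
t 6.15 jig tcp [-15.3 -60.2] z 32.4 F [-0.7  0.1 -0.7] Fjig [-0.7  0.2] w -0.0 tilt -1.0
```

View pics/w5.png

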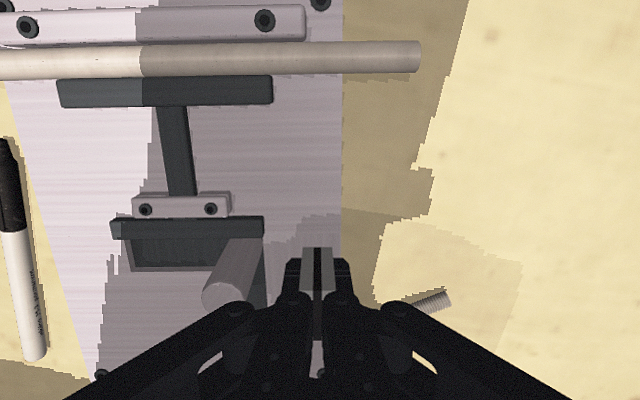

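drive_tool(deltas=[-1,0,-8,0,0,-1,0,-14,0,0,-1,0,-20,0,0,-1,0,-25,0,0,-1,0,-30,0,0,-1,0,-35,0,0,-1,0,-35,0,0])

```text
t: 6.9
tcp_pos: [0.5421, -0.0123, 0.0324]
ee_rot: [3.131, 0.244, -0.0]
force: [-0.7, -0.3, 0.3]
gripper_width: -0.001
```

```bash
python3 - <<'E'
from h import *
where()
c=camera("wrist");cv2.imwrite("pics/w6.png",c["img"])
E
```

```text
t 6.9 jig tcp [-15.6 -24.4] z 32.4 F [-0.7 -0.3  0.3] Fjig [-0.8 -0.1] w -0.0 tilt -1.0
```

View pics/w6.png

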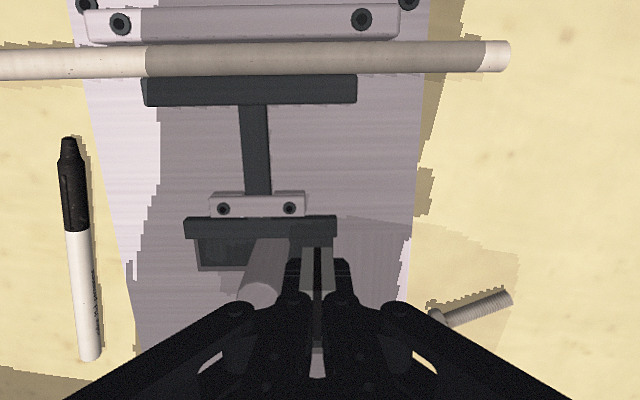

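drive_tool(deltas=[-1,0,-6,0,0,-1,0,-12,0,0,-1,0,-18,0,0,-1,0,-22,0,0,-1,0,-24,0,0,-1,0,-24,0,0])

```text
t: 7.55
tcp_pos: [0.5385, 0.0114, 0.0324]
ee_rot: [3.131, 0.245, -0.0]
force: [0.4, 0.1, -0.7]
gripper_width: 0.0
```

```bash
python3 - <<'E'
from h import *
where()
c=camera("wrist");cv2.imwrite("pics/w7.png",c["img"])
E
```

```text
t 7.55 jig tcp [-15.5  -0.4] z 32.4 F [ 0.4  0.1 -0.7] Fjig [ 0.4 -0. ] w 0.0 tilt -1.0
```

View pics/w7.png

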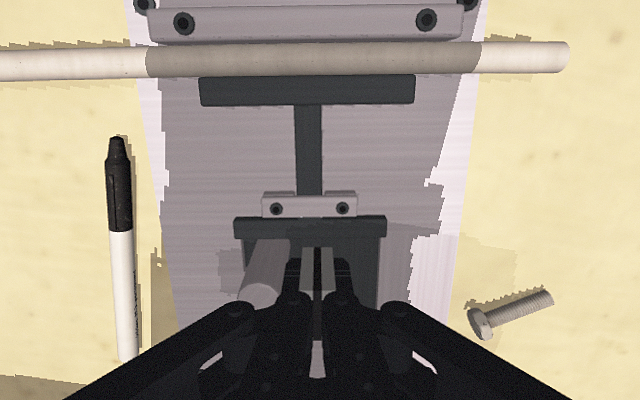

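drive_tool(deltas=[-1,0,-2,0,0,-1,0,-4,0,0,-1,0,-6,0,0,-1,0,-6,0,0])

```text
t: 8.0
tcp_pos: [0.5375, 0.0174, 0.0323]
ee_rot: [3.131, 0.245, -0.0]
force: [-0.7, -0.6, 0.3]
gripper_width: -0.007
```

```bash
python3 - <<'E'
from h import *
where()
c=camera("wrist");cv2.imwrite("pics/w8.png",c["img"])
E
```

```text
t 8.0 jig tcp [-15.5   5.6] z 32.3 F [-0.7 -0.6  0.3] Fjig [-0.7 -0.5] w -0.01 tilt -1.0
```

View pics/w8.png

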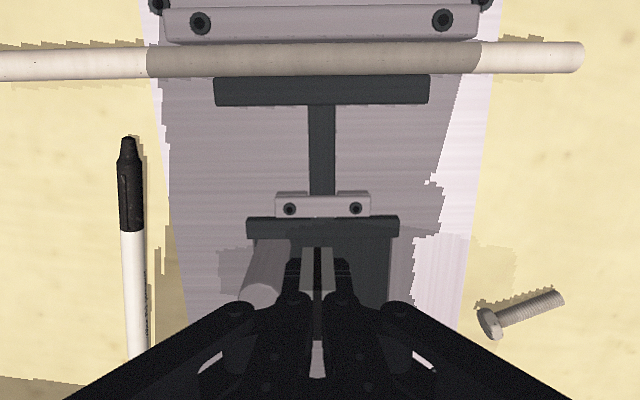

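drive_tool(deltas=[-1,0,-1.5,0,0,-1,0,-3,0,0,-1,0,-3,0,0])

```text
t: 8.35
tcp_pos: [0.5373, 0.0201, 0.0325]
ee_rot: [3.131, 0.244, 0.0]
force: [-0.2, -2.8, 1.0]
gripper_width: -0.003
```

```bash
python3 - <<'E'
from h import *
where()
E
```

```text
t 8.35 jig tcp [-15.3   8.4] z 32.5 F [-0.2 -2.8  1. ] Fjig [-0.6 -2.7] w -0.0 tilt -1.0
```

drive_tool(deltas=[-1,0,-1.5,0,0,-1,0,-3,0,0,-1,0,-3,0,0])

```text
t: 8.65
tcp_pos: [0.5372, 0.0212, 0.0327]
ee_rot: [3.127, 0.242, 0.001]
force: [1.2, -18.4, 2.8]
gripper_width: -0.006
```

```bash
python3 - <<'E'
from h import *
where()
c=camera("wrist");cv2.imwrite("pics/w9.png",c["img"])
E
```

```text
t 8.65 jig tcp [-15.2   9.4] z 32.7 F [  1.2 -18.4   2.8] Fjig [ -1.7 -18.3] w -0.01 tilt -1.0
```

View pics/w9.png

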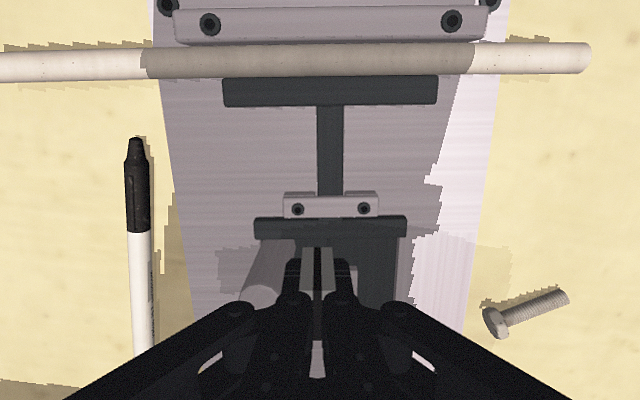

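drive_tool(deltas=[-1,0,8,0,0,-1,0,20,0,0,-1,0,25,-20,0,-1,0,25,-60,0,-1,-20,25,-100,0,-1,-50,25,-120,0,-1,-80,25,-120,0,-1,-100,25,-120,0,-1,-100,25,-120,0])

```text
t: 9.6
tcp_pos: [0.4403, -0.0188, 0.1531]
ee_rot: [3.127, 0.241, 0.001]
force: [0.1, 0.2, 0.3]
gripper_width: 0.001
```

```bash
python3 - <<'E'
from h import *
where()
th,R,t=jig()
t=t+R@[.0035,.0025]
c=camera("wrist");im=c["img"].copy()
d=camera("scene");cv2.imwrite("pics/s10.png",cv2.resize(d["img"][160:250,240:370],None,fx=5,fy=5,interpolation=cv2.INTER_CUBIC))
for j in([-.02,.025],[-.02,-.025]):
    p=proj(c,np.r_[R@j+t,.06]);cv2.drawMarker(im,tuple(int(v) for v in p[0]),(0,255,0),0,12)
cv2.imwrite("pics/w10.png",im)
E
```

```text
t 9.6 jig tcp [-117.2  -15. ] z 153.1 F [0.1 0.2 0.3] Fjig [0.1 0.2] w 0.0 tilt -1.0
```

View pics/w10.png

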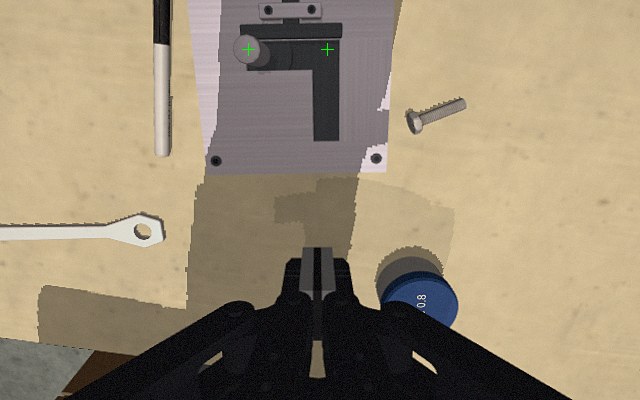

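View pics/s10.png

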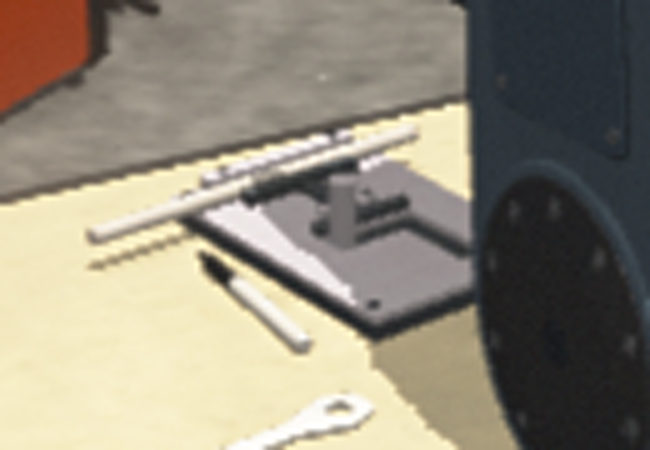

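```bash
python3 -c "
from plant import *
print(close_job())"
```

```text
the job is handed in; nothing more can be done
None
```

The bar is locked in and the job is handed in, finished at about 10 s of the 40 s allowed. `close_job()` gave no verdict.

**What I did:** With the fingers shut and their tips about 32 mm above the table, I pushed the pin forward from behind. It stopped at the corner's forward wall, where the force rose from 3 to 14 N. I then went round to its right and pushed it along the cross leg to the end wall, where the force rose from 3 to 18 N. After that I backed off sideways and lifted the hand clear.

**Last checks:**
- **Pin:** the wrist picture shows it at the end of the cross leg, within about 2 mm of the predicted lock position.
- **Jaw and bar:** the crossbar sits against the pin's front. In the wrist view taken at the end of the push, the bar lies flat and square between nose and fence. I did not measure the jaw travel or the bar position in millimetres.
- **Things round the jig:** the marker, bolt, tin and spanner showed no visible movement. I did not re-check the magnet and discs, but the arm came near neither.

**Disagreements:**
- My first jig position from the top camera was about 3.5 mm off in x and 2.5 mm off in y, judged from where the pin stopped. I used the wall contacts to correct for it.
- In the cross push, the wider part of the finger above the tip seems to have touched the pin, not the tip itself.

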